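# Shut the closet cabinet and slide its latch home

### The job

Push the white cabinet's door fully shut, and then push the blue latch on top of it sideways along its rails, towards the door, until its spring pin drops into the notch at the orange mark and stays there. Only push with the fingers: do not pinch the latch, and do not move or lift anything else that stands on the shelf or on the cabinet.

Things in the scene. Friction and masses are not known exactly. Their poses are not given: they have to be found in the camera images.
- cabinet: white plastic cabinet, fixed, 160 deep (x), 320 wide (y), 160 high; origin under its centre, x from front to back (away from the robot at yaw 0), y to the left seen from the robot. Front: door on the left, fixed panel on the right (y -160 to -38 mm), both 12 thick, outer face at x = -92 mm (door shut). Two rails 8 high run along y on its top at x = -68 and -12 mm.
- door (a joint): door hinge, rad: 0 = shut (firm stop), positive = open towards the robot; starts at 0.25 to 0.55. Door 190 wide, 12 thick, z 5 to 155 mm; upright hinge axis at cabinet x = -80, y = +155 mm; free edge at y = -35 mm when shut. Friction of about 0.08 N m keeps it where it is left. A grey pull stands 16 mm proud of the face near the free edge, z 20 to 80 mm.
- door_panel (a point): point on the door's outer face at its upper edge (155 mm above the shelf), 135 mm from the hinge axis; moves with the door; -x of its frame points out of the door. The door can be pushed shut here, 10 to 40 mm below the edge.
- latch (a joint): travel of the latch along the cabinet's +y (towards the door), m, 0 to 0.140; starts at 0 to 0.025. Sliding friction about 1.5 N. The notch lies at 0.083 to 0.107 along it, differently each time: see notch. Base plate 121 (x) by 50 (y) mm, 9 to 15 mm above the cabinet top.
- latch_push (a point): centre of the fin's broad face that looks to the cabinet's -y, to be pushed towards +y. Fin blue, 92 long (x), 14 thick (y), standing 12 to 40 mm above the cabinet top; this point is 28 mm above the top. The face is flush with the plate's -y edge; only the rails lie beside it. A tongue hangs from the plate's front, 5 mm clear of the shut door; with the door open it cannot pass.
- latch_pointer (a point): tip of the latch's spring pin, 25 mm from the pushed face towards the cabinet's +y; orange tick and red pin head above it on the plate. Latched when it has the same cabinet y as notch.
- notch (a point): centre of the notch in the strip on the cabinet top, marked by an orange stripe seen behind the latch plate; axes as the cabinet. From about 8 mm before it the pin climbs a low ridge (push up to about 6 N), then drops in (push dips, latch may jump forward some mm), then a steep ridge stops it; more than about 15 N forces it past (wrong). Rests within 2 mm.
- pin (a joint): height of the spring pin (red head), m: 0 = fully down (on the flat or in the notch), about 0.001 on the low ridge, 0.003 on the steep one.
- latch_push_face: 4 mm plate that forms the pushed face of the fin (92 x 26 mm); origin at its centre, axes as the cabinet.
- latch_far_face: 4 mm plate that forms the opposite face of the fin, towards +y; origin at its centre, axes as the cabinet.
- mug: stainless steel mug, 84 across, 80 high, handle to its +y; origin under its centre; bystander
- cup: lime green collapsible cup, 86 across, 60 high; origin under its centre; bystander
- headlamp: black headlamp, about 50 x 62 x 42 mm; origin under its centre; bystander
- carabiner: red carabiner lying flat on the cabinet top towards its left end, 85 x 50 x 10 mm; origin under its centre; bystander
- spray: slim green bottle, 44 across, 130 high, right of the cabinet; origin under its centre; bystander

How it is judged:
By the outcome, as a careful person would: the job done as asked, in the order asked, and still so for the second after the job is handed in, with the robot touching nothing.
It also fails if it takes over 48 s, if anything falls off the work surface, if the arm or the gripper's body presses on something with over 40 N, if the wrist force passes 120 N, or if a joint passes its speed limit or range.

### The arm

A 6-joint arm with a two-finger parallel gripper is mounted at the origin on the work surface. World frame = base frame: x ahead of the robot, y to its left, z up, the work surface at z = 0. Lengths are in mm, angles in rad, forces in N, time in s.
With the tool pointing down it reaches from about 350 to 975 mm from the base axis. Payload 7.1 kg.
Tool frame: the origin (TCP) lies at the centre of the arm's flange, where the gripper is bolted on; the fingertips stand 182 mm ahead of it and the grasp point (between the pads) lies 163 mm ahead of it; z points along the fingers, y is the line along which they close (so a half turn about z gives the same grasp; the last joint's range is limited). The gripper opens to 88 mm and grips with 3 to 60 N. Pads are 20 mm wide; open, the fingers measure 115 mm over their backs; the gripper's body (75 mm by 178 mm) begins 61 mm behind the grasp point.
Start: joints at [-1.275, 0.423, 1.63, -0, 1.089, -0.019], TCP at [193.534, -594.265, 404.675] pointing down, gripper open.
Joint ranges: [-3, 3], [-0.9, 2.11], [0.09, 2.58], [-1.31, 4.45], [0.11, 2.69], [-2.54, 2.54]. Speed limits (rad/s): [2.39, 2.39, 3.01, 3.14, 3.14, 3.14].

### API

Orientations are given as a rotation vector (axis times angle).
In Python, from workcell import readout, get_image, ctrl gives the robot as it stands.
- The arm moves only by the tool step_arm, never from a script. Its argument "targets" is a list that holds one entry, the list of rows, each a list of 7 numbers: the shift along the world's x, y, z as a fraction of full scale, then the turn, a rotation vector about the world's x, y, z as a fraction of full scale, then the opening, from 0 (shut) to 1 (fully open). In form: [[[dx, dy, dz, wx, wy, wz, claw], ...]]. A call has exactly 5 rows; each row shifts and turns the commanded pose from where the row before left it; what a row does not reach is not made up. Full scale, the value 1, is 0.05 m for a shift and 4 degrees for a turn. A row lasts 1/8 s, in which the tool goes at most 62.5 mm and 10.7 degrees, less where a joint would pass 70% of its speed; a pose out of reach is approached as far as the arm can. A call with a number of a shift or a turn outside -1 to 1 is refused whole. A call with a gripper value outside its range is refused whole. The fingers move at their own pace and stop on an object; the grip force is fixed at half the most. Time passes only in rows, so rows that do not move let the fingers close, or fill a call up. It gives the time, the measured TCP pose, the force, the opening and the grip force at its end, in the units of the state.
- readout.get_obs(): the state, without advancing time (a new reading comes with each control period).
- get_image(name): name is "side" or "top" or "wrist"; returns a dict with "pixels" (480x640x3 uint8, red, green, blue), "intrinsics" (3x3 intrinsics, pixels), "extrinsics" (4x4, takes a point from world to camera coordinates). Camera axes: x right, y down, z forward; pixel columns grow to the right and rows downward; lengths in mm; the calibration is good to about 2 mm. A picture is of the moment at which its call begins. There is no depth.
- ctrl.close_job(): hands the job in; it is judged then, once.
The state is a dict: "t": time; "qpos": joint angles; "qvel": joint speeds; "joint_torque": joint torques, N m; "ee_pos": TCP position; "orientation": TCP orientation; "ft_force": force on the tool from outside, world axes, zero at the start; "moment": the same for the moment, N m; "width": finger opening in mm; "grasp_force": force on a finger pad.
Only numpy, scipy, OpenCV 4.12 (cv2) and the standard library are available. Lean on these libraries where they do the work, as an engineer would, in place of code of your own. Each camera call takes 0.05 s, during which the arm holds its last target. There are 200 camera calls.

## Working session

There is one attempt and no reset: what is moved stays moved. The work goes in short steps, Python scripts to look and compute and a tool call to move; the robot and the scene stay as the last step left them, time stands still between calls to the robot, and variables do not carry over. Pictures are saved under pics/ and viewed, at most 10 in all, crops included, and the job is handed in when it is done.

Besides the shell and the picture viewer there is one more tool, called after "Request:" as a command line: name --argument value ..., lists and objects as JSON in quotes. step_arm: Moves the arm, as the interface text tells. Shift numbers are shares of 0.05 m and turn numbers shares of 4 degrees, none past 1 either way. Its arguments: {"type":"object","properties":{"targets":{"type":"array"}},"required":["targets"]}

```bash
mkdir -p pics; python3 - <<'E'
from workcell import readout,get_image
import cv2,pickle
o=readout.get_obs();print({k:o[k] for k in('t','ee_pos','orientation','ft_force','width')})
d={}
for n in('side','top'):
    d[n]=get_image(n);cv2.imwrite(f'pics/{n}0.png',d[n]['pixels'][:,:,::-1])
    print(n,d[n]['intrinsics'],d[n]['extrinsics'])
pickle.dump(d,open('d0.pkl','wb'))
E
```

```text
{'t': 0.0, 'ee_pos': array([ 193.45841596, -594.01909243,  403.89987281]), 'orientation': array([-3.10128501e+00, -4.92156643e-01,  3.36243667e-04]), 'ft_force': array([ 0.86967103,  0.22363812, -0.71939772]), 'width': 87.66789842083807}
side [[495.27549143   0.         319.81828001]
 [  0.         495.27549143 236.83587576]
 [  0.           0.           1.        ]] [[-9.84963648e-01 -1.72614732e-01  7.12508725e-03  5.49622177e+02]
 [-1.35508003e-01  7.46329649e-01 -6.51636122e-01  1.82196038e+02]
 [ 1.07164331e-01 -6.42803398e-01 -7.58498252e-01  9.07663756e+02]
 [ 0.00000000e+00  0.00000000e+00  0.00000000e+00  1.00000000e+00]]
top [[576.07311224   0.         317.15651619]
 [  0.         576.07311224 226.19510865]
 [  0.           0.           1.        ]] [[ 1.98211619e-02 -9.99773061e-01 -7.80688620e-03 -1.07880605e+01]
 [-9.90808546e-01 -1.85971742e-02 -1.33987203e-01  5.69289056e+02]
 [ 1.33811611e-01  1.03909116e-02 -9.90952311e-01  1.02216058e+03]
 [ 0.00000000e+00  0.00000000e+00  0.00000000e+00  1.00000000e+00]]
```

View pics/top0.png

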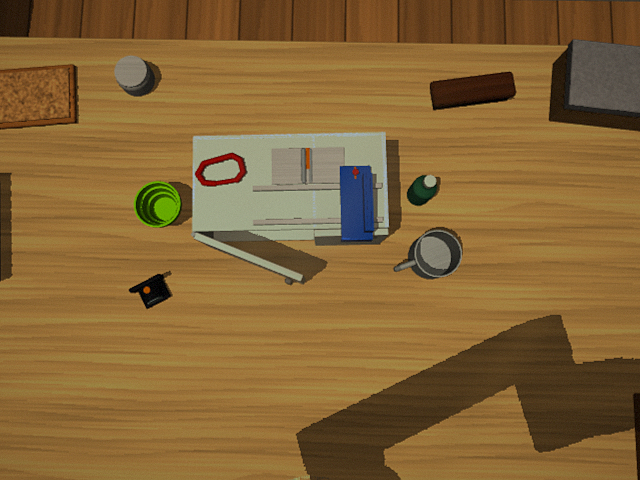

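View pics/side0.png

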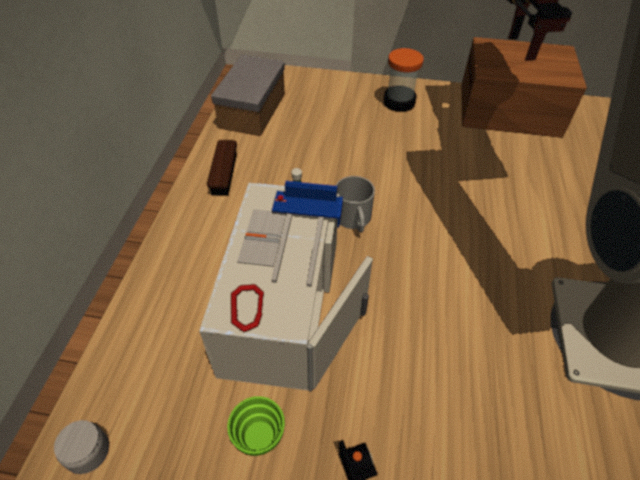

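Top view: cabinet spans about (193,137) to (388,237). The door is open with its free edge near (300,278), the latch is at (357,203) and the orange stripe at (308,160). I'll enlarge it.

```bash
python3 - <<'E'
import cv2
i=cv2.imread('pics/top0.png')[125:290,185:395]
cv2.imwrite('pics/top0c.png',cv2.resize(i,None,fx=3.6,fy=3.6,interpolation=cv2.INTER_CUBIC))
E
```

```text
(no output)
```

View pics/top0c.png

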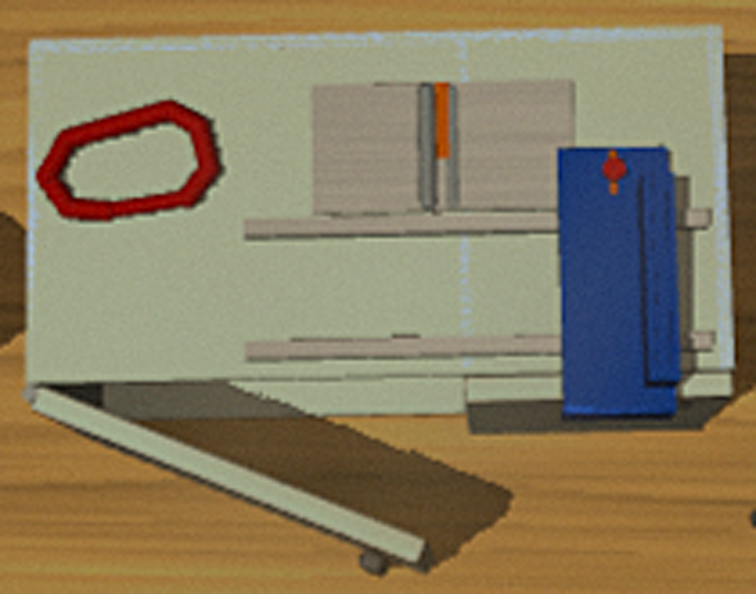

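Enlarged crop: cabinet back corners are at (30,40) and (722,27), and the front-left corner is at (28,383). The orange stripe is at (441,120), the latch tick at (613,172), the door edge at (424,552) and the fin at (645–672,175–383).

```bash
cat >h.py <<'E'
import numpy as np
def ray(c,u,v,z):
    K,E=c['intrinsics'],c['extrinsics'];R,t=E[:3,:3],E[:3,3]
    C=-R.T@t;d=R.T@np.linalg.solve(K,[u,v,1.]);return C+d*(z-C[2])/d[2]
def proj(c,P):
    p=c['intrinsics']@(c['extrinsics'][:3,:3]@np.asarray(P,float)+c['extrinsics'][:3,3]);return p[:2]/p[2]
E
python3 - <<'E'
import pickle,numpy as np
from h import *
from scipy.optimize import least_squares
c=pickle.load(open('d0.pkl','rb'))['top']
f=lambda u,v,z:ray(c,185+u/3.6,125+v/3.6,z)
# (cab x,y,z),(u,v)
L=[((80,160,160),(30,40)),((80,-160,160),(722,27)),((-80,160,160),(28,383)),((-92,-160,155),(732,396))]
w=np.array([f(*uv,p[2])[:2] for p,uv in L]);m=np.array([p[:2] for p,_ in L])
def T(s,p):
    a=s[2];return np.array([[np.cos(a),-np.sin(a)],[np.sin(a),np.cos(a)]])@np.array(p)[:2]+s[:2]
s=least_squares(lambda s:np.concatenate([T(s,p)-q for p,q in zip(m,w)]),[550,0,0]).x
print('cab',s,'res',[T(s,p)-q for p,q in zip(m,w)])
def inv(q):
    a=s[2];return np.array([[np.cos(a),np.sin(a)],[-np.sin(a),np.cos(a)]])@(q[:2]-s[:2])
for n,u,v,z in[('rail68',480,346,168),('rail12',480,223,168),('stripe',441,120,163),('tick',613,155,175),('tick',613,188,175),('plateNear',667,148,175),('plateL',560,148,175),('plateLf',563,415,175),('fintopR',680,383,200),('fintopR back',672,175,200),('fintopL',645,383,200),('dooredge in',428,543,155),('dooredge out',420,562,155)]:
    q=f(u,v,z);print(n,q[:2].round(1),inv(q).round(1))
for n,u,v,z in[('mugrim',437,253,80),('spraytop',429,181,130)]:
    q=ray(c,u,v,z);print(n,q.round(1),inv(q).round(1))
E
```

```text
cab [6.26659248e+02 4.51934661e+01 3.82290736e-02] res [array([0.02407184, 0.00163453]), array([0.4681052 , 0.03024337]), array([-0.01766414,  0.76435256]), array([-0.47451291, -0.79623046])]
rail68 [560.2  -2.9] [-68.3 -45.5]
rail12 [616.4  -1.8] [-12.  -46.6]
stripe [665.1  17. ] [ 37.4 -29.6]
tick [647.3 -61.2] [  16.5 -107.1]
tick [632.1 -61.4] [   1.3 -106.7]
plateNear [650.9 -85.5] [  19.3 -131.5]
plateL [650.1 -37.3] [ 20.2 -83.3]
plateLf [529.  -40.3] [-100.9  -81.7]
fintopR [541.1 -89.8] [ -90.7 -131.7]
fintopR back [632.8 -85.7] [   1.1 -131.1]
fintopL [540.8 -74.7] [ -90.4 -116.6]
dooredge in [472.2  18.8] [-155.3  -20.4]
dooredge out [463.6  22.2] [-163.8  -16.7]
mugrim [ 520.3 -211.3   80. ] [-116.1 -252.3]
spraytop [ 637.9 -188.8  130. ] [   2.3 -234.3]
```

Fit is good to under 1 mm. Cabinet yaw is 2.2°, the door stands at about 0.40 rad, the latch needs about 77 mm of travel, and the pushed face is at cabinet y −131.7. Next I close the fingers, align the yaw and go in front of the door.

Request:
step_arm --targets '[[[0.33, 0.93, 0, 0, 0, -0.99, 0], [0.33, 0.93, 0, 0, 0, -0.99, 0], [0.33, 0.93, 0, 0, 0, -0.99, 0], [0.33, 0.93, 0, 0, 0, -0.99, 0], [0.33, 0.93, 0, 0, 0, 0, 0]]]'

```text
t: 0.72
ee_pos: [276.2, -360.2, 404.5]
orientation: [-3.141, -0.058, 0.0]
ft_force: [0.5, 0.3, 0.4]
width: 41.7
grasp_force: 0.0
```

Request:
step_arm --targets '[[[0.33, 0.93, 0, 0, 0, 0, 0], [0.33, 0.93, 0, 0, 0, 0, 0], [0.33, 0.93, 0, 0, 0, 0, 0], [0.33, 0.93, 0, 0, 0, 0, 0], [0.33, 0.93, 0, 0, 0, 0, 0]]]'

```text
t: 1.35
ee_pos: [358.7, -127.7, 404.7]
orientation: [3.141, 0.06, 0.0]
ft_force: [2.1, 0.1, 0.8]
width: 0.3
grasp_force: 0.0
```

Request:
step_arm --targets '[[[0.33, 0.93, -0.3, 0, 0, 0, 0], [0.33, 0.93, -0.3, 0, 0, 0, 0], [0.33, 0.93, -0.3, 0, 0, 0, 0], [0.33, 0.93, -0.4, 0, 0, 0, 0], [0, 0, -0.4, 0, 0, 0, 0]]]'

```text
t: 1.98
ee_pos: [425.5, 59.4, 319.1]
orientation: [-3.14, -0.067, -0.002]
ft_force: [-0.9, 0.8, -0.2]
width: 0.4
grasp_force: 0.0
```

Request:
step_arm --targets '[[[0.3, 0, -0.06, 0, 0, 0, 0], [0.3, 0, 0, 0, 0, 0, 0], [0.3, 0, 0, 0, 0, 0, 0], [0.3, 0, 0, 0, 0, 0, 0], [0.3, 0, 0, 0, 0, 0, 0]]]'

```text
t: 2.6
ee_pos: [500.7, 56.4, 317.0]
orientation: [3.141, 0.059, 0.001]
ft_force: [0.1, 0.3, 0.2]
width: 0.7
grasp_force: 0.4
```

Request:
step_arm --targets '[[[0.1, 0.01, 0, 0, 0, 0, 0], [0.1, 0.01, 0, 0, 0, 0, 0], [0.1, 0.01, 0, 0, 0, 0, 0], [0.1, 0, 0, 0, 0, 0, 0], [0.04, 0, 0, 0, 0, 0, 0]]]'

```text
t: 3.22
ee_pos: [521.8, 58.3, 316.7]
orientation: [-3.141, -0.06, -0.0]
ft_force: [-1.0, -0.4, -0.6]
width: 0.4
grasp_force: 0.3
```

Request:
step_arm --targets '[[[0.04, 0, 0, 0, 0, 0, 0], [0.03, 0, 0, 0, 0, 0, 0], [0.03, 0, 0, 0, 0, 0, 0], [0.02, 0, 0, 0, 0, 0, 0], [0, 0, 0, 0, 0, 0, 0]]]'

```text
t: 3.85
ee_pos: [525.8, 58.2, 316.4]
orientation: [3.141, 0.06, -0.009]
ft_force: [-9.5, 0.0, 7.9]
width: 0.7
grasp_force: 4.9
```

Request:
step_arm --targets '[[[0.02, 0, 0, 0, 0, 0, 0], [0.02, 0, 0, 0, 0, 0, 0], [0, 0, 0, 0, 0, 0, 0], [0, 0, 0, 0, 0, 0, 0], [0, 0, 0, 0, 0, 0, 0]]]'

```text
t: 4.47
ee_pos: [526.6, 58.2, 316.2]
orientation: [3.141, 0.06, -0.015]
ft_force: [-15.9, 0.3, 12.2]
width: 0.5
grasp_force: 8.0
```

Firm stop reached. I back off, rise, and move over to the right of the latch.

Request:
step_arm --targets '[[[-0.2, 0, 0, 0, 0, 0, 0], [-0.6, 0, 0, 0, 0, 0, 0], [-0.2, 0, 0.6, 0, 0, 0, 0], [0, 0, 0.7, 0, 0, 0, 0], [0, 0, 0.6, 0, 0, 0, 0]]]'

```text
t: 5.1
ee_pos: [479.5, 58.3, 413.1]
orientation: [-3.141, -0.06, -0.003]
ft_force: [0.9, 0.1, -0.1]
width: 0.5
grasp_force: 0.0
```

Request:
step_arm --targets '[[[0.4, -0.72, 0, 0, 0, 0, 0], [0.4, -0.72, 0, 0, 0, 0, 0], [0.4, -0.72, 0, 0, 0, 0, 0], [0.4, -0.72, 0, 0, 0, 0, 0], [0.4, -0.72, 0, 0, 0, 0, 0]]]'

```text
t: 5.72
ee_pos: [580.2, -123.0, 411.8]
orientation: [3.141, 0.06, 0.002]
ft_force: [0.1, -0.0, 0.5]
width: 0.4
grasp_force: 0.0
```

```bash
python3 - <<'E'
from workcell import readout,get_image
import cv2
o=readout.get_obs();print({k:o[k] for k in('t','ee_pos','orientation','ft_force','width')})
a=cv2.resize(get_image('side')['pixels'][150:420,170:420],None,fx=1.9,fy=1.9)
b=cv2.resize(get_image('top')['pixels'][125:290,185:395],None,fx=1.55,fy=1.55)
import numpy as np
w=np.zeros((520,800,3),'uint8');w[:a.shape[0],:a.shape[1]]=a;w[:b.shape[0],475:475+b.shape[1]]=b
cv2.imwrite('pics/m1.png',w[:,:,::-1])
E
```

```text
{'t': 5.725, 'ee_pos': array([ 580.174039  , -123.02664142,  411.76635322]), 'orientation': array([3.14084698e+00, 6.00424894e-02, 1.89993397e-03]), 'ft_force': array([ 0.12052405, -0.01328295,  0.46848317]), 'width': 0.3990312508035211}Traceback (most recent call last):
  File "<stdin>", line 7, in <module>
ValueError: could not broadcast input array from shape (256,326,3) into shape (256,325,3)
```

```bash
python3 - <<'E'
from workcell import get_image
import cv2
cv2.imwrite('pics/m1.png',cv2.resize(get_image('side')['pixels'][150:400,170:420],None,fx=2.3,fy=2.3)[:,:,::-1])
E
```

```text
(no output)
```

View pics/m1.png

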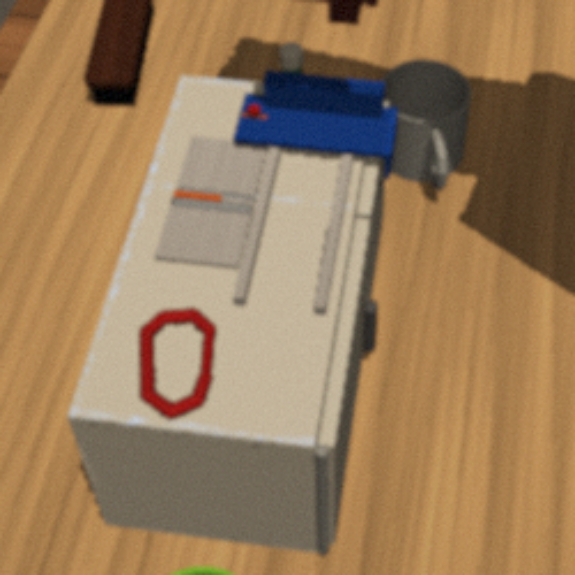

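The side view shows the door shut and flush with the fixed panel (seam near (365,215)), and the latch has not moved. I lower behind the fin.

Request:
step_arm --targets '[[[0.16, 0, -0.3, 0, 0, 0, 0], [0, 0, -0.3, 0, 0, 0, 0], [0, 0, -0.3, 0, 0, 0, 0], [0, 0, -0.14, 0, 0, 0, 0], [0, 0, 0, 0, 0, 0, 0]]]'

```text
t: 6.5
ee_pos: [587.3, -121.5, 358.9]
orientation: [-3.141, -0.061, 0.002]
ft_force: [0.1, 0.6, 0.8]
width: 0.4
grasp_force: 0.0
```

Request:
step_arm --targets '[[[0, 0.1, 0, 0, 0, 0, 0], [0, 0.1, 0, 0, 0, 0, 0], [0, 0.1, 0, 0, 0, 0, 0], [0, 0.1, 0, 0, 0, 0, 0], [0, 0.1, 0, 0, 0, 0, 0]]]'

```text
t: 7.12
ee_pos: [587.5, -96.4, 359.8]
orientation: [3.141, 0.061, 0.0]
ft_force: [-0.7, -1.1, 1.0]
width: 0.3
grasp_force: 0.8
```

Request:
step_arm --targets '[[[-0.005, 0.12, 0, 0, 0, 0, 0], [-0.005, 0.12, 0, 0, 0, 0, 0], [-0.005, 0.12, 0, 0, 0, 0, 0], [-0.005, 0.12, 0, 0, 0, 0, 0], [-0.005, 0.12, 0, 0, 0, 0, 0]]]'

```text
t: 7.75
ee_pos: [586.3, -66.4, 359.8]
orientation: [3.141, 0.06, 0.0]
ft_force: [0.4, -2.6, 1.7]
width: 0.5
grasp_force: 0.9
```

Request:
step_arm --targets '[[[-0.005, 0.1, 0, 0, 0, 0, 0], [-0.005, 0.1, 0, 0, 0, 0, 0], [-0.005, 0.1, 0, 0, 0, 0, 0], [-0.005, 0.1, 0, 0, 0, 0, 0], [-0.005, 0.1, 0, 0, 0, 0, 0]]]'

```text
t: 8.38
ee_pos: [585.1, -41.4, 359.7]
orientation: [3.141, 0.06, 0.0]
ft_force: [0.8, -1.9, 0.7]
width: 0.3
grasp_force: 0.9
```

```bash
python3 - <<'E'
from workcell import readout,get_image
import cv2
o=readout.get_obs();print({k:o[k] for k in('t','ee_pos','ft_force')})
cv2.imwrite('pics/m2.png',cv2.resize(get_image('side')['pixels'][170:290,220:370],None,fx=4,fy=4,interpolation=cv2.INTER_CUBIC)[:,:,::-1])
E
```

```text
{'t': 8.375, 'ee_pos': array([585.08389743, -41.42560027, 359.67230971]), 'ft_force': array([ 0.76000119, -1.91676495,  0.72102393])}
```

View pics/m2.png

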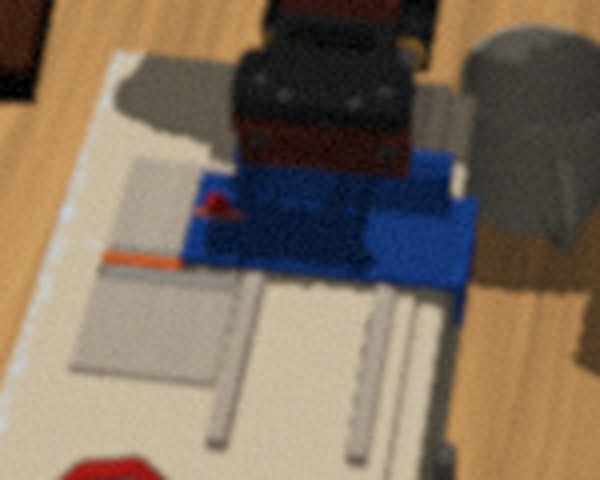

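The latch slides under the fingers. The pin (215,205) is still short of the orange stripe (145,262). I go on in fine steps.

Request:
step_arm --targets '[[[0, 0.04, 0, 0, 0, 0, 0], [0, 0.04, 0, 0, 0, 0, 0], [0, 0.03, 0, 0, 0, 0, 0], [0, 0.03, 0, 0, 0, 0, 0], [-0.01, 0.02, 0, 0, 0, 0, 0]]]'

```text
t: 9.05
ee_pos: [584.6, -33.7, 359.6]
orientation: [-3.141, -0.06, -0.0]
ft_force: [0.7, -1.7, -1.1]
width: 0.6
grasp_force: 0.8
```

Request:
step_arm --targets '[[[0, 0.02, 0, 0, 0, 0, 0], [0, 0.02, 0, 0, 0, 0, 0], [0, 0.02, 0, 0, 0, 0, 0], [0, 0.01, 0, 0, 0, 0, 0], [0, 0, 0, 0, 0, 0, 0]]]'

```text
t: 9.68
ee_pos: [584.5, -30.2, 359.6]
orientation: [-3.141, -0.06, 0.0]
ft_force: [0.1, 0.0, -1.0]
width: 0.2
grasp_force: 0.5
```

Request:
step_arm --targets '[[[0, 0.01, 0, 0, 0, 0, 0], [0, 0.01, 0, 0, 0, 0, 0], [0, 0.01, 0, 0, 0, 0, 0], [0, 0.01, 0, 0, 0, 0, 0], [0, 0, 0, 0, 0, 0, 0]]]'

```text
t: 10.3
ee_pos: [584.5, -28.2, 359.6]
orientation: [-3.141, -0.06, 0.0]
ft_force: [-0.6, -0.9, -0.8]
width: 0.9
grasp_force: 0.6
```

```bash
python3 - <<'E'
from workcell import readout,get_image
import cv2
o=readout.get_obs();print({k:o[k] for k in('t','ee_pos','ft_force')})
cv2.imwrite('pics/m3.png',cv2.resize(get_image('side')['pixels'][200:260,230:350],None,fx=6,fy=6,interpolation=cv2.INTER_CUBIC)[:,:,::-1])
E
```

```text
{'t': 10.3, 'ee_pos': array([584.45111687, -28.2015198 , 359.63329557]), 'ft_force': array([-0.57493395, -0.90223599, -0.79266287])}
```

View pics/m3.png

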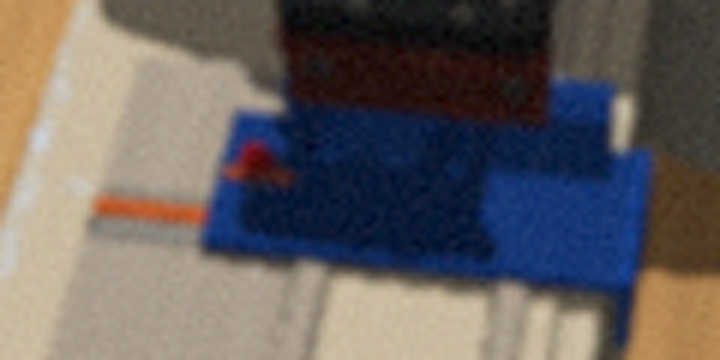

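```bash
python3 - <<'E'
import pickle,numpy as np
from h import *
c=pickle.load(open('d0.pkl','rb'))['side'];s=[626.66,45.19];a=.0382
def cab(u,v,z):
    q=ray(c,230+u/6,200+v/6,z)[:2]-s;return np.array([[np.cos(a),np.sin(a)],[-np.sin(a),np.cos(a)]])@q
for p in[(228,174,175),(292,184,175),(97,206,163),(205,214,163)]:print(p,cab(*p).round(1))
E
```

```text
(228, 174, 175) [ 18.8 -37.6]
(292, 184, 175) [  0.3 -36.4]
(97, 206, 163) [ 56.3 -30.7]
(205, 214, 163) [ 25.2 -32.1]
```

About 5–6 mm remain, in agreement with the top-view estimate (TCP y ≈ −23).

Request:
step_arm --targets '[[[0, 0.01, 0, 0, 0, 0, 0], [0, 0.01, 0, 0, 0, 0, 0], [0, 0.01, 0, 0, 0, 0, 0], [0, 0.01, 0, 0, 0, 0, 0], [0, 0.01, 0, 0, 0, 0, 0]]]'

```text
t: 10.98
ee_pos: [584.7, -25.5, 359.9]
orientation: [-3.14, -0.06, -0.001]
ft_force: [0.4, 0.1, -0.2]
width: 0.8
grasp_force: 0.0
```

Request:
step_arm --targets '[[[0, 0.01, 0, 0, 0, 0, 0], [0, 0.01, 0, 0, 0, 0, 0], [0, 0, 0, 0, 0, 0, 0], [0, 0, 0, 0, 0, 0, 0], [0, 0, 0, 0, 0, 0, 0]]]'

```text
t: 11.6
ee_pos: [584.6, -24.8, 359.7]
orientation: [-3.141, -0.06, -0.0]
ft_force: [0.6, -0.8, -0.3]
width: 0.5
grasp_force: 0.3
```

```bash
python3 - <<'E'
from workcell import get_image
import cv2
cv2.imwrite('pics/m4.png',cv2.resize(get_image('side')['pixels'][200:260,230:350],None,fx=6,fy=6,interpolation=cv2.INTER_CUBIC)[:,:,::-1])
E
```

```text
(no output)
```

View pics/m4.png

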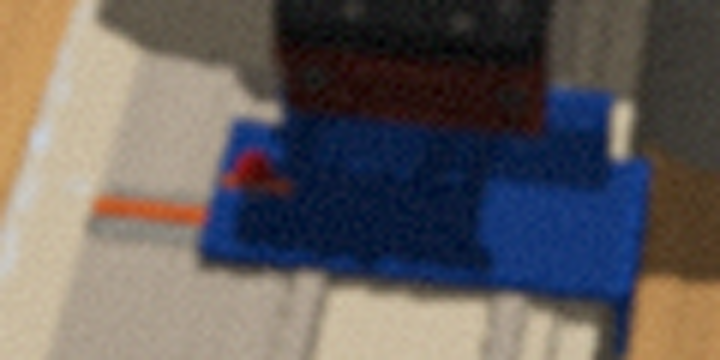

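The tick is at (257,186), about 8 px further on. The pin has roughly 3 mm left to the stripe.

Request:
step_arm --targets '[[[0, 0.01, 0, 0, 0, 0, 0], [0, 0.01, 0, 0, 0, 0, 0], [0, 0.01, 0, 0, 0, 0, 0], [0, 0, 0, 0, 0, 0, 0], [0, 0, 0, 0, 0, 0, 0]]]'

```text
t: 12.28
ee_pos: [584.5, -23.1, 359.6]
orientation: [-3.141, -0.06, 0.0]
ft_force: [0.2, 0.7, 0.1]
width: 0.7
grasp_force: 0.0
```

Request:
step_arm --targets '[[[0, 0.01, 0, 0, 0, 0, 0], [0, 0.01, 0, 0, 0, 0, 0], [0, 0, 0, 0, 0, 0, 0], [0, 0, 0, 0, 0, 0, 0], [0, 0, 0, 0, 0, 0, 0]]]'

```text
t: 12.9
ee_pos: [584.5, -22.3, 359.6]
orientation: [3.141, 0.06, -0.0]
ft_force: [-0.1, -1.3, -0.0]
width: 0.4
grasp_force: 0.6
```

Request:
step_arm --targets '[[[0, 0, 0, 0, 0, 0, 0], [0, 0, 0, 0, 0, 0, 0], [0, 0.01, 0, 0, 0, 0, 0], [0, 0.01, 0, 0, 0, 0, 0], [0, 0.01, 0, 0, 0, 0, 0]]]'

```text
t: 13.52
ee_pos: [584.5, -20.7, 359.6]
orientation: [-3.141, -0.06, 0.0]
ft_force: [-1.2, -1.4, -0.0]
width: 0.4
grasp_force: 0.8
```

```bash
python3 - <<'E'
from workcell import get_image,readout
import cv2
print(readout.get_obs()['ft_force'])
cv2.imwrite('pics/m5.png',cv2.resize(get_image('side')['pixels'][200:260,230:350],None,fx=6,fy=6,interpolation=cv2.INTER_CUBIC)[:,:,::-1])
# tick tracking: mean of red/orange pixels in the latch region, m2.. compare
for n in('m3','m4','m5'):
    i=cv2.imread(f'pics/{n}.png').astype(int);i=i[130:215,215:300]
    m=(i[:,:,2]>110)&(i[:,:,2]-i[:,:,0]>70)&(i[:,:,2]-i[:,:,1]>50)
    import numpy as np;y,x=np.where(m);print(n,m.sum(),x.mean()+215,y.mean()+130,y.max()+130)
E
```

```text
[-1.20474934 -1.38761603 -0.02840478]
m3 123 240.8292682926829 166.2439024390244 174
m4 191 240.48167539267016 171.14136125654449 182
m5 194 238.24742268041237 181.31958762886597 194
```

Request:
step_arm --targets '[[[0, 0, 0, 0, 0, 0, 0], [0, 0, 0, 0, 0, 0, 0], [0, 0, 0, 0, 0, 0, 0], [0, 0.01, 0, 0, 0, 0, 0], [0, 0.01, 0, 0, 0, 0, 0]]]'

```text
t: 14.2
ee_pos: [584.6, -19.9, 359.7]
orientation: [3.141, 0.06, 0.0]
ft_force: [-0.2, -3.1, 0.3]
width: 0.6
grasp_force: 1.3
```

View pics/m5.png

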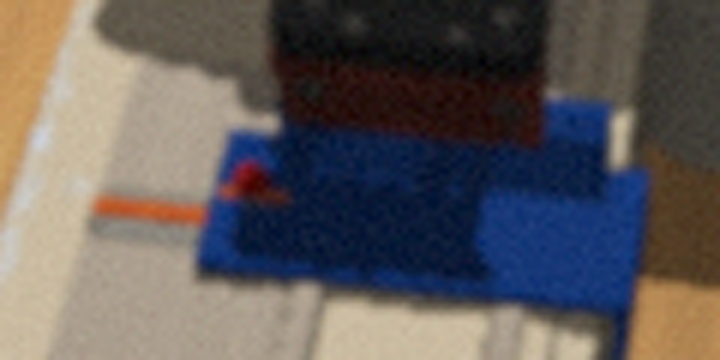

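```bash
python3 - <<'E'
import pickle,numpy as np
from h import *
c=pickle.load(open('d0.pkl','rb'))['side'];s=[626.66,45.19];a=.0382
def cab(u,v,z):
    q=ray(c,230+u/6,200+v/6,z)[:2]-s;return np.array([[np.cos(a),np.sin(a)],[-np.sin(a),np.cos(a)]])@q
for p in[(257,179,175),(257,186,175),(255,194,175),(255,215,163)]:print(p,cab(*p).round(1))
E
```

```text
(257, 179, 175) [ 10.4 -36.9]
(257, 186, 175) [  9.9 -34.3]
(255, 194, 175) [  9.8 -31.3]
(255, 215, 163) [ 11.1 -33.7]
```

Request:
step_arm --targets '[[[0, 0, 0, 0, 0, 0, 0], [0, 0, 0, 0, 0, 0, 0], [0, 0, 0, 0, 0, 0, 0], [0, 0.01, 0, 0, 0, 0, 0], [0, 0.01, 0, 0, 0, 0, 0]]]'

```text
t: 14.82
ee_pos: [584.5, -19.0, 359.7]
orientation: [3.14, 0.06, 0.0]
ft_force: [-0.4, -6.8, -0.1]
width: 0.3
grasp_force: 3.1
```

```bash
python3 - <<'E'
from workcell import get_image
import cv2,pickle,numpy as np
d={n:get_image(n) for n in('side','top')};pickle.dump(d,open('d1.pkl','wb'))
r=lambda n,b:cv2.resize(d[n]['pixels'][b[1]:b[1]+50,b[0]:b[0]+100],None,fx=8,fy=6,interpolation=cv2.INTER_CUBIC)
f=lambda n,b:cv2.resize(d[n]['pixels'][b[1]:b[1]+50,b[0]:b[0]+100],(800,300),interpolation=cv2.INTER_CUBIC)
cv2.imwrite('pics/m6.png',np.vstack([f('side',(230,205)),f('top',(260,140))])[:,:,::-1])
E
```

```text
(no output)
```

View pics/m6.png

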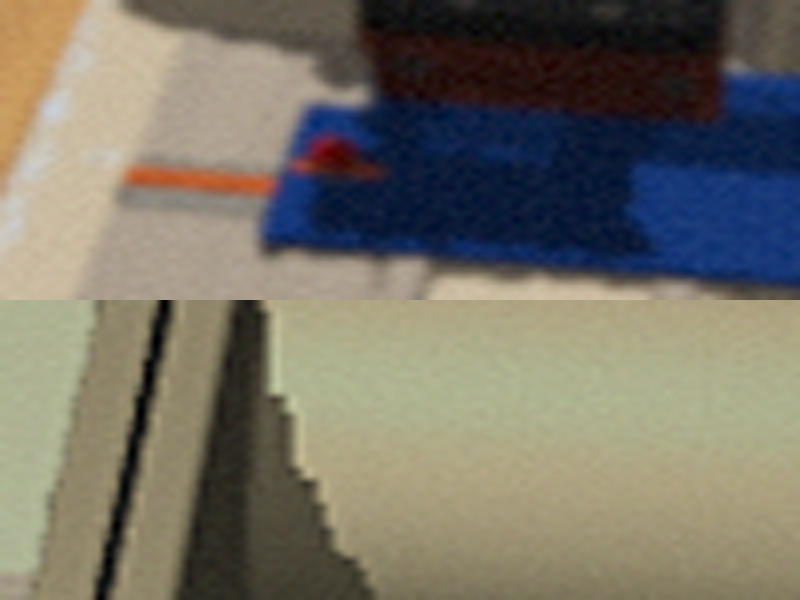

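```bash
python3 - <<'E'
import pickle,numpy as np
from h import *
D=pickle.load(open('d1.pkl','rb'));c=D['side'];d0=pickle.load(open('d0.pkl','rb'));s=[626.66,45.19];a=.0382
Rm=np.array([[np.cos(a),np.sin(a)],[-np.sin(a),np.cos(a)]])
cab=lambda u,v,z:Rm@(ray(c,u,v,z)[:2]-s)
for z in(160,163,166):print(z,[cab(*p,z).round(1) for p in((245.6,234.7),(264.4,236))])
print('tick now',[cab(*p,175).round(1) for p in((266.3,232.5),(278.1,234),(271.5,233))])
# cabinet top-corner check in side cam, expected pixel
w=lambda x,y,z:np.r_[Rm.T@[x,y]+s,z]
for P in((80,160,160),(-80,160,160),(80,-160,160),(-92,-38,155)):print(P,proj(c,w(*P)).round(1))
# orange/red centroids in both initial views
for n in('side','top'):
    i=d0[n]['pixels'].astype(int);r,g,b=i[...,0],i[...,1],i[...,2]
    box=(slice(190,250),slice(240,345)) if n=='side' else (slice(140,195),slice(295,375))
    m=(r-b>70)&(r-g>45);m2=np.zeros_like(m);m2[box]=m[box]
    import cv2;k,l,st,ce=cv2.connectedComponentsWithStats(m2.astype('uint8'));
    for q in range(1,k):
        u,v=ce[q];print(n,st[q][:5],ce[q].round(2),[(z,(Rm@(ray(d0[n],u,v,z)[:2]-s)).round(1)) for z in(162,176)])
E
```

```text
160 [array([ 58. , -32.2]), array([ 25.5, -33.9])]
163 [array([ 57.1, -29.7]), array([ 24.7, -31.4])]
166 [array([ 56.1, -27.2]), array([ 23.9, -28.9])]
tick now [array([ 20.1, -29.5]), array([ -0.2, -29. ]), array([ 11.2, -29.6])]
(80, 160, 160) [200.6 331. ]
(-80, 160, 160) [308.3 344.6]
(80, -160, 160) [249.9 182.8]
(-92, -38, 155) [332.7 243.5]
side [240 190   2   2   2] [240.5 190.5] [(162, array([  91.8, -135.2])), (176, array([  86.8, -121.2]))]
side [241 192   3   3   6] [241.83 193.  ] [(162, array([  87.8, -129.1])), (176, array([  82.8, -115.3]))]
side [240 196   2   6   6] [240.33 198.5 ] [(162, array([  87.1, -114.7])), (176, array([  82.2, -101.2]))]
side [278 196   5   4  15] [279.87 197.47] [(162, array([  16.2, -127.5])), (176, array([  12.8, -113.8]))]
side [339 231   1   1   1] [339. 231.] [(162, array([-100. ,  -61.5])), (176, array([-100.8,  -49.2]))]
side [344 230   1   1   1] [344. 230.] [(162, array([-108.3,  -65. ])), (176, array([-108.9,  -52.6]))]
side [245 233  21   5  65] [255.55 234.66] [(162, array([ 40.6, -33.1])), (176, array([ 36.6, -21.4]))]
side [341 237   1   1   1] [341. 237.] [(162, array([-104.9,  -48.4])), (176, array([-105.6,  -36.4]))]
side [338 238   1   2   2] [338.  238.5] [(162, array([-100.2,  -44.4])), (176, array([-101. ,  -32.4]))]
side [340 245   1   1   1] [340. 245.] [(162, array([-105.1,  -30.5])), (176, array([-105.8,  -18.9]))]
side [342 245   1   1   1] [342. 245.] [(162, array([-108.4,  -31. ])), (176, array([-109.1,  -19.4]))]
top [306 148   4  21  84] [307.5 158. ] [(162, array([ 38.2, -29.6])), (176, array([ 34.6, -29.9]))]
top [353 167   6  12  36] [355.11 171.61] [(162, array([  13.6, -107.5])), (176, array([  10.4, -106.6]))]
```

The side view shows the tick level with the stripe to within about 1–3 mm, and resistance is rising. A push of about 10 N tells the two ridges apart: the low one yields at 6 N, the steep one only above 15 N.

Request:
step_arm --targets '[[[0, 0, 0, 0, 0, 0, 0], [0, 0, 0, 0, 0, 0, 0], [0, 0, 0, 0, 0, 0, 0], [0, 0, 0, 0, 0, 0, 0], [0, 0.01, 0, 0, 0, 0, 0]]]'

```text
t: 15.55
ee_pos: [584.6, -18.8, 359.8]
orientation: [3.14, 0.061, 0.0]
ft_force: [-0.3, -7.8, 0.2]
width: 0.6
grasp_force: 4.1
```

```bash
python3 - <<'E'
import pickle,numpy as np,cv2
from h import *
d1=pickle.load(open('d1.pkl','rb'));c=d1['side'];s=[626.66,45.19];a=.0382
Rm=np.array([[np.cos(a),np.sin(a)],[-np.sin(a),np.cos(a)]])
# track red head+tick by template from d1 in 6x crops of 200:260,230:350
ref=cv2.resize(c['pixels'][200:260,230:350],None,fx=6,fy=6,interpolation=cv2.INTER_CUBIC)[:,:,::-1]
y0=171/6+5; # tick center row in crop, ~ (249,201)
t=ref[165:235,190:290]
for n,tcp in(('m2',-41.4),('m3',-28.2),('m4',-24.8),('m5',-20.7),('ref',-19.0)):
    if n=='ref':i=ref
    else:i=cv2.imread(f'pics/{n}.png')
    if n=='m2':i=cv2.resize(i,None,fx=1.5,fy=1.5)[180:540,60:780]
    m=cv2.matchTemplate(np.ascontiguousarray(i),np.ascontiguousarray(t),cv2.TM_CCOEFF_NORMED);_,v,_,(x,y)=cv2.minMaxLoc(m)
    q=Rm@(ray(c,230+(x+60)/6,200+(y+35)/6,175)[:2]-s);print(n,round(v,2),x,y,q.round(1),'off',round(tcp-q[1],1))
E
```

```text
m2 0.97 206 107 [ 10.6 -51.1] off 9.7
m3 0.97 196 141 [ 10.9 -38. ] off 9.8
m4 0.97 194 150 [ 10.8 -34.6] off 9.8
m5 0.99 191 161 [ 10.8 -30.4] off 9.7
ref 1.0 190 165 [ 10.8 -28.9] off 9.9
```

Request:
step_arm --targets '[[[0, 0, 0, 0, 0, 0, 0], [0, 0.01, 0, 0, 0, 0, 0], [0, 0, 0, 0, 0, 0, 0], [0, 0, 0, 0, 0, 0, 0], [0, 0, 0, 0, 0, 0, 0]]]'

```text
t: 16.18
ee_pos: [584.6, -18.6, 359.8]
orientation: [3.139, 0.06, 0.0]
ft_force: [-1.0, -8.4, 1.2]
width: 0.3
grasp_force: 4.4
```

The latch holds at 8.4 N without moving on, so this is the steep ridge. I back off and check whether it stays.

Request:
step_arm --targets '[[[0, -0.1, 0, 0, 0, 0, 0], [0, -0.4, 0, 0, 0, 0, 0], [0, -0.3, 0.4, 0, 0, 0, 0], [0, 0, 0.8, 0, 0, 0, 0], [0, 0, 0.5, 0, 0, 0, 0]]]'

```text
t: 16.8
ee_pos: [584.7, -58.9, 446.4]
orientation: [-3.141, -0.059, -0.003]
ft_force: [-0.1, 0.8, -0.4]
width: 0.4
grasp_force: 0.0
```

Request:
step_arm --targets '[[[-0.6, -0.9, 0, 0, 0, 0, 0], [-0.6, -0.9, 0, 0, 0, 0, 0], [-0.6, -0.9, 0, 0, 0, 0, 0], [-0.6, -0.9, 0, 0, 0, 0, 0], [0, -0.9, 0, 0, 0, 0, 0]]]'

```text
t: 17.42
ee_pos: [462.3, -284.6, 444.9]
orientation: [-3.14, -0.058, 0.0]
ft_force: [1.2, -0.7, -0.1]
width: 0.4
grasp_force: 0.0
```

```bash
python3 - <<'E'
from workcell import get_image
import cv2,pickle,numpy as np
from h import *
d={n:get_image(n) for n in('side','top')};pickle.dump(d,open('d2.pkl','wb'))
s=[626.66,45.19];a=.0382;Rm=np.array([[np.cos(a),np.sin(a)],[-np.sin(a),np.cos(a)]])
t=d['top'];d1=pickle.load(open('d1.pkl','rb'))
i=t['pixels'].astype(int);m=np.zeros((480,640),'uint8');b=(slice(140,195),slice(280,375))
m[b]=((i[...,0]-i[...,2]>70)&(i[...,0]-i[...,1]>45))[b]
k,l,st,ce=cv2.connectedComponentsWithStats(m)
for q in range(1,k):print(st[q],ce[q].round(2),[(Rm@(ray(t,*ce[q],z)[:2]-s)).round(1) for z in(162,176)])
up=lambda x:cv2.resize(x['side']['pixels'][200:260,230:350],None,fx=6,fy=6,interpolation=cv2.INTER_CUBIC)
print('side shift',cv2.minMaxLoc(cv2.matchTemplate(up(d),up(d1)[165:235,190:290].copy(),cv2.TM_CCOEFF_NORMED))[1::2],'was 190,165')
cv2.imwrite('pics/f.png',cv2.resize(t['pixels'][125:265,185:400],None,fx=3.6,fy=3.6,interpolation=cv2.INTER_CUBIC)[:,:,::-1])
E
```

```text
[306 148   4  19  76] [307.5 157. ] [array([ 39.9, -29.6]), array([ 36.2, -29.9])]
[304 168   6  12  33] [306.91 172.88] [array([ 13.1, -28.2]), array([  9.9, -28.5])]
side shift (0.9037796854972839, (189, 162)) was 190,165
```

View pics/f.png

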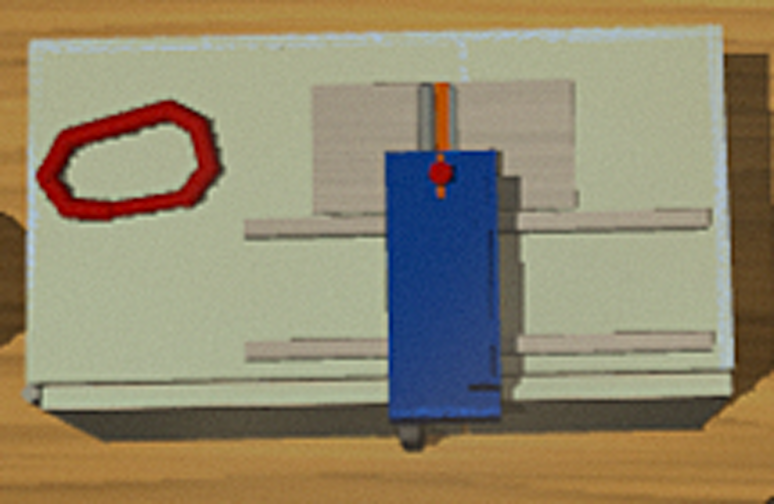

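The latch's tick (441,175) lines up with the orange stripe (441,110) to within about 1 mm, the door is flush, and the other objects in view have not moved. I hand in.

```bash
python3 -c "
from workcell import ctrl
print(ctrl.close_job())"
```

```text
the job is handed in; nothing more can be done
None
```

I pushed the door shut against its stop, then pushed the latch until its pin settled within about 1 mm of the notch, where it stayed after the fingers withdrew; the job is handed in (about 17.5 s used).

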